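# Put the shop's handhelds back in their docks

### The job

Closing time: put the phone handset, the card terminal, the barcode scanner and the round tag detacher each into the dock tray shaped for it, lying flat on the tray's floor inside the rim. Set each one down rather than dropping it, and leave the label roll and the stapler where they are.

Things in the scene. Friction and masses are not known exactly. Their poses are not given: they have to be found in the camera images.
- phone: Cordless phone handset, black, with a small greenish display and grey keys: a long narrow block 144 (x) x 42 (y) x 28 mm high, 0.15 kg. Lies face up; origin at the centre of its underside, z up, x along its length (display end +x). Grip it across its 42 mm width at the middle.
- terminal: Payment card terminal, black, with a large screen and grey keys: a wide block 104 (x) x 60 (y) x 34 mm high, 0.28 kg. Lies face up; origin at the centre of its underside, z up, x along its length (screen end +x). Grip it across its 60 mm width at the middle.
- scanner: Handheld barcode scanner, black, T-shaped from above, 135 mm long, 0.16 kg. Lies flat. Origin: underside, middle of the overall length, z up. Handle from x = -67.5 to +27.5 mm, 30 mm wide, 30 mm high; crosswise head from x = +27.5 to +67.5 mm, 64 mm wide (y), 32 mm high. Centre of mass within 10 mm of the origin: grip the handle across its width at the origin.
- puck: Security-tag detacher: an upright round puck, 56 mm diameter, 36 mm high, black with a dark steel disc on top, 0.30 kg. Origin: centre of its underside, z up; its yaw does not matter.
- phone_dock: Dock for the phone handset: the long narrow rectangular tray. Grey plastic, darker grey floor, fixed, flat on the table. Floor 5 mm above the table; rim 6 mm wide, its top 10 mm above the table. Origin: centre of its underside, z up. Pocket 154 (x) x 52 (y) mm inside the rim. The phone may lie either way round.
- terminal_dock: Dock for the card terminal: the wide rectangular tray. Grey plastic, darker grey floor, fixed, flat on the table. Floor 5 mm above the table; rim 6 mm wide, its top 10 mm above the table. Origin: centre of its underside, z up. Pocket 114 (x) x 70 (y) mm inside the rim. The terminal may lie either way round.
- scanner_dock: Dock for the scanner: the T-shaped tray. Grey plastic, darker grey floor, fixed, flat on the table. Floor 5 mm above the table; rim 6 mm wide, its top 10 mm above the table. Origin: centre of its underside, z up. Pocket: x -72.5 to +22.5 mm is 40 mm wide (handle), x +22.5 to +72.5 mm is 74 mm wide (head). The seated scanner's origin and x axis coincide with these (head at wide end).
- puck_dock: Dock for the tag detacher: the round tray. Grey plastic, darker grey floor, fixed, flat on the table. Floor 5 mm above the table; rim 6 mm wide, its top 10 mm above the table. Origin: centre of its underside, z up. Pocket 66 mm diameter inside the rim.
- label_roll: Bystander: a roll of white labels standing on end, 74 mm diameter, 50 mm high, loose, 0.22 kg. Origin: centre of its underside. Not to be moved.
- stapler: Bystander: a black desk stapler, 36 (x) x 125 (y) x 44 mm high, loose, just beyond the work on the far side. Origin: centre of its underside. Not to be moved.
Things that resemble listed ones, but are neither listed nor needed, are in the scene too. Leave any pink or red look-alike of the puck alone. What is shaped like the scanner but green is not meant.

How it is judged:
By the outcome, as a careful person would: the job done as asked, in the order asked, and still so for the second after the job is handed in, with the robot touching nothing.
It also fails if it takes over 120 s, if anything falls off the work surface, if the arm or the gripper's body presses on something with over 40 N, if the wrist force passes 120 N, or if a joint passes its speed limit or range.

### The arm

A 7-joint arm with a two-finger parallel gripper is mounted at the origin on the work surface. World frame = base frame: x ahead of the robot, y to its left, z up, the work surface at z = 0. Lengths are in m, angles in rad, forces in N, time in s.
With the tool pointing down it reaches from about 0.425 to 0.8 m from the base axis. Payload 8.3 kg.
Tool frame: the origin (TCP) lies on the centre line of the jaws, within the pads' length; the fingertips stand 14 mm ahead of it and the grasp point (between the pads) lies 5 mm behind it; z points along the fingers, y is the line along which they close (so a half turn about z gives the same grasp; the last joint's range is limited). The gripper opens to 85 mm and grips with 20 to 120 N. Pads are 22 mm wide; open, the fingers measure 114 mm over their backs; the gripper's body (76 mm by 85 mm) begins 54 mm behind the grasp point. The pads swing forward as they close: fully open they stand 13 mm farther back than shut.
Start: joints at [-1.279, 0.383, 0.016, 1.37, -0.006, 1.388, -0.046], TCP at [0.217, 0.586, 0.245] pointing down, gripper open.
Joint ranges: [-2.95, 2.95], [-0.25, 2.06], [-1.52, 1.56], [0.18, 2.33], [-1.44, 4.58], [0.02, 2.06], [-3.01, 3.01]. Speed limits (rad/s): [2.39, 2.39, 3.01, 3.01, 3.14, 3.14, 3.14].

### API

Orientations are given as [roll, pitch, yaw] about the fixed x, y, z axes, in that order (R = Rz(yaw) Ry(pitch) Rx(roll)).
In Python, from cell import readout, cams, finish_job gives the robot as it stands.
- The arm moves only by the shell command python3 -m crank 'ROWS' [FORCE]. ROWS is a JSON object whose one key "deltas" holds a list of rows, each an object of numbers: "x", "y", "z": the shift along the tool's x, y, z in cm; "spin": the turn about the tool's z in degrees; "gripper": the finger opening in cm, from 0 to 8.54. A call has 1 to 12 rows; each row is the pose to reach, as a shift and turn from the pose commanded when the call began, along the tool's axes at that moment; what a row does not reach only later rows make up. A row lasts 1/10 s, in which the tool goes at most 50 mm and 8.59 degrees, less where a joint would pass 70% of its speed; a pose out of reach is approached as far as the arm can. A call with a gripper value outside its range is refused whole. The fingers move at their own pace and stop on an object; FORCE is the grip in N (left out, the last holds). Time passes only in rows, so rows that repeat a pose let the fingers close. It gives the time, the measured TCP pose, the force, the opening and the grip force at its end, in the units of the state.
- readout.read_state(): the state, without advancing time (a new reading comes with each control period).
- cams.snapshot(name): name is "side" or "top"; returns the picture (420x560x3 uint8, red, green, blue); there is no depth.
- cams.camera_params(name): a dict with "fx", "fy", "cx", "cy" (pixels), "k1" (the pictures are not rectified: a ray, as slopes to the right and down, at radius r is drawn at 1 + k1 r^2 times it, then the intrinsics apply), "eye" and "rotation" of the camera in the world. Camera axes: x right, y down, z forward; pixel columns grow to the right and rows downward; lengths in m; the calibration is good to about 2 mm. A picture is of the moment at which its call begins. camera_params takes no time and is no camera call.
- finish_job(): hands the job in; it is judged then, once.
The state is a dict: "t": time; "joint_pos": joint angles; "dq": joint speeds; "effort": joint torques, N m; "position": TCP position; "orientation": TCP orientation; "force": force on the tool from outside, world axes, zero at the start; "ft_torque": the same for the moment, N m; "finger_gap": opening from 0.0 (shut) to 1.0 (fully open); "grasp_force": force on a finger pad.
Only numpy, scipy, OpenCV 4.12 (cv2) and the standard library are available. Lean on these libraries where they do the work, as an engineer would, in place of code of your own. Each camera call takes 0.05 s, during which the arm holds its last target. There are 200 camera calls.

## Working session

There is one attempt and no reset: what is moved stays moved. The work goes in short steps, Python scripts to look and compute and a shell command to move; the robot and the scene stay as the last step left them, time stands still between calls to the robot, and variables do not carry over. Pictures are saved under pics/ and viewed, at most 14 in all, crops included, and the job is handed in when it is done.

```bash
mkdir -p pics; ls
python3 - <<'E'
from cell import readout, cams
import cv2
for n in("top","side"):
    p=cams.camera_params(n);print(n,p)
    cv2.imwrite(f"pics/{n}0.png",cams.snapshot(n)[:,:,::-1])
s=readout.read_state();print(s)
E
```

```text
pics
top {'fx': 495.8194386738896, 'fy': 495.8194386738896, 'cx': 283.8194851130962, 'cy': 212.51202297162482, 'k1': 0.012381086374714386, 'eye': array([0.33420773, 0.01606533, 1.50204861]), 'rotation': array([-2.96556524, -0.00598791, -1.58105697])}
side {'fx': 473.1498905783613, 'fy': 473.1498905783613, 'cx': 279.88631545846033, 'cy': 209.63142224603317, 'k1': 0.0020330775440125745, 'eye': array([ 0.42956119, -0.96175882,  0.93203569]), 'rotation': array([-2.31701892,  0.00465749, -0.17865694])}
{'t': 0.1, 'joint_pos': array([-1.27889089,  0.38416444,  0.01638898,  1.37105683, -0.00631665,
        1.38817313, -0.04652009]), 'dq': array([ 0.00105292, -0.00103708,  0.00038297, -0.00243626, -0.00185311,
        0.0011248 ,  0.00014094]), 'effort': array([ 2.81910536e-03, -6.29131794e+01,  8.47434103e-01, -3.72751415e+01,
        1.67931657e-02,  1.05618659e-02,  4.56869572e-06]), 'position': array([0.21694906, 0.58568648, 0.24436896]), 'orientation': array([-3.13983985e+00,  1.40444127e-05,  2.78681453e+00]), 'force': array([-0.71253245,  0.29145452,  0.75167131]), 'ft_torque': array([-0.03149969,  0.01472161,  0.01707004]), 'grasp_force': 0.0, 'finger_gap': 1.001173168428867}
```

View pics/top0.png

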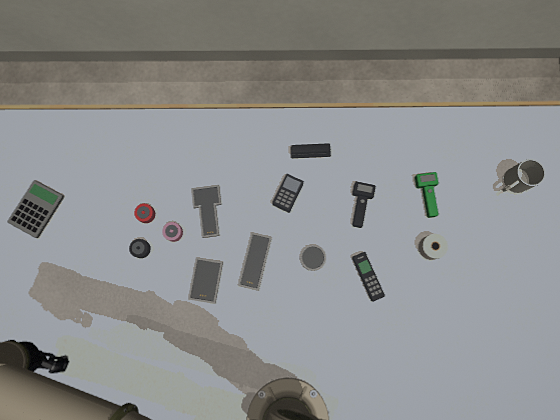

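View pics/side0.png

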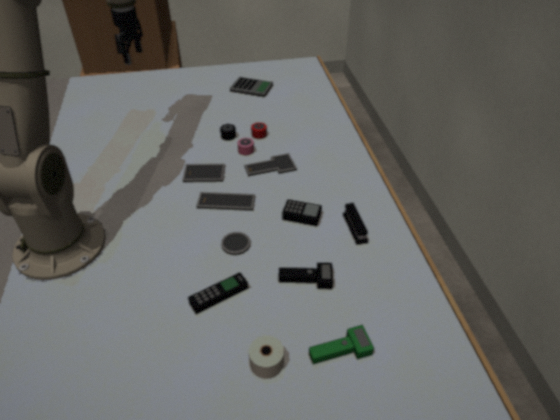

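```bash
cat > h.py <<'E'
import numpy as np, cv2
from scipy.optimize import minimize
from scipy.spatial.transform import Rotation as Ro
from cell import readout, cams
def rect(a,b,w): return [(a,-w/2),(b,-w/2),(b,w/2),(a,w/2)]
circ=lambda d:[(d/2*np.cos(t),d/2*np.sin(t)) for t in np.linspace(0,6.283,40)]
M={ # parts: (outline mm, z0, z1)
'phone':[(rect(-72,72,42),0,28)],'terminal':[(rect(-52,52,60),0,34)],
'scanner':[(rect(-67.5,27.5,30),0,30),(rect(27.5,67.5,64),0,32)],'puck':[(circ(56),0,36)],
'phone_dock':[(rect(-83,83,64),0,10)],'terminal_dock':[(rect(-63,63,82),0,10)],
'scanner_dock':[(rect(-78.5,28.5,52),0,10),(rect(16.5,78.5,86),0,10)],'puck_dock':[(circ(78),0,10)]}
def proj(n,P):
    c=cams.camera_params(n);q=Ro.from_euler('xyz',c['rotation']).inv().apply(np.atleast_2d(P)-c['eye'])
    s=q[:,:2]/q[:,2:];s=s*(1+c['k1']*(s**2).sum(1,keepdims=True))
    return s*[c['fx'],c['fy']]+[c['cx'],c['cy']]
def unproj(n,uv,z):
    c=cams.camera_params(n);d=(np.array(uv)-[c['cx'],c['cy']])/[c['fx'],c['fy']]
    s=d.copy()
    for _ in range(5): s=d/(1+c['k1']*(s@s))
    r=Ro.from_euler('xyz',c['rotation']).apply([*s,1]);return c['eye']+r*(z-c['eye'][2])/r[2]
def sil(n,k,x,y,a,box,S,dz=0):
    m=np.zeros(((box[3]-box[1])*S,(box[2]-box[0])*S),np.uint8)
    R=np.array([[np.cos(a),-np.sin(a)],[np.sin(a),np.cos(a)]])
    for o,z0,z1 in M[k]:
        p=np.array(o)/1000@R.T+[x,y]
        P=np.vstack([np.c_[p,np.full(len(p),z/1000+dz)] for z in(z0,z1)])
        u=(proj(n,P)-box[:2]+.5)*S-.5
        cv2.fillPoly(m,[np.round(cv2.convexHull(u.astype(np.float32))*16).astype(np.int32)],255,cv2.LINE_AA,4)
    return m
def fit(n,img,k,seed,yaw,thr=None,S=6,dz=0,half=40):
    """seed=pixel; returns x,y,yaw(deg),IoU"""
    g=cv2.cvtColor(img,cv2.COLOR_RGB2GRAY)
    u,v=map(int,seed);box=(max(u-half,0),max(v-half,0),min(u+half,560),min(v+half,420))
    c=cv2.resize(g[box[1]:box[3],box[0]:box[2]],None,fx=S,fy=S,interpolation=cv2.INTER_CUBIC)
    if thr is None: thr=(np.percentile(c,85)+np.median(c[S*(half-2):S*(half+2),S*(half-2):S*(half+2)]))/2
    b=(c<thr).astype(np.uint8)
    b=cv2.morphologyEx(cv2.copyMakeBorder(b,60,60,60,60,0),cv2.MORPH_CLOSE,np.ones((45,45)))[60:-60,60:-60]
    _,L=cv2.connectedComponents(b);l=L[S*half-8:S*half+8,S*half-8:S*half+8];l=np.bincount(l[l>0]).argmax()
    b=(L==l)*255.
    x0=unproj(n,seed,.015)
    f=lambda q:(lambda m:np.minimum(m,b).sum()/np.maximum(m,b).sum())(sil(n,k,q[0]/100,q[1]/100,q[2]/10,box,S,dz).astype(float))
    best=None
    for da in(-.15,.1):
        r=minimize(lambda q:-f(q),[x0[0]*100,x0[1]*100,(yaw+da)*10],method='Nelder-Mead',options=dict(initial_simplex=[[x0[0]*100+i,x0[1]*100+j,(yaw+da)*10+w] for i,j,w in((0,0,0),(1,0,0),(0,1,0),(0,0,1.5))],xatol=.005,fatol=1e-5))
        if best is None or r.fun<best.fun: best=r
    q=best.x;return np.round([q[0]*10,q[1]*10,np.degrees(q[2]/10),-best.fun],3)
E
cat > m.py <<'E'
from h import *
t=cams.snapshot('top');s=cams.snapshot('side')
print('base',unproj('top',(288,400),0), 'tcp start px',proj('top',readout.read_state()['position']))
T={'phone':((368,276),(363,258)),'terminal':((288,193),(293,178)),'scanner':((361,206),(363,186)),'puck':((140,248),(140,240)),
'phone_dock':((255,262),(262,236)),'terminal_dock':((206,280),(209,262)),'scanner_dock':((207,211),(205,190)),'puck_dock':((313,257),(313,250))}
D={'phone':(219,292),'terminal':(302,212),'scanner':(305,275),'puck':(228,132),'phone_dock':(226,201),'terminal_dock':(204,173),'scanner_dock':(270,165),'puck_dock':(236,243)}
for k,(a,b) in T.items():
    A=unproj('top',a,.02);d=unproj('top',b,.02)-A;y=np.arctan2(d[1],d[0])
    print(k,fit('top',t,k,a,y),fit('side',s,k,D[k],y))
c=t[130:310,120:450,::-1];cv2.imwrite('pics/crop.png',cv2.resize(c,None,fx=2.4,fy=2.4,interpolation=cv2.INTER_CUBIC))
E
python3 m.py
```

```text
base [ 0.05303786 -0.00207873  0.        ] tcp start px [[ 47.4832608  352.31358821]]
phone [ 403.979 -243.055   22.301    0.96 ] [ 404.416 -246.039   22.111    0.889]
terminal [659.685  -6.779 -26.22    0.973] [661.53   -8.558 -25.108   0.912]
scanner [ 620.345 -229.708  -12.141    0.951] [ 621.332 -229.499  -12.038    0.867]
puck [494.205 437.001   8.968   0.961] [4.95535e+02 4.30809e+02 1.02760e+01 3.24000e-01]
phone_dock [453.832  93.48  -14.101   0.918] [453.698  92.793 -13.376   0.91 ]
terminal_dock [398.742 240.12  -10.467   0.925] [398.943 239.772  -8.706   0.917]Traceback (most recent call last):
  File "m.py", line 9, in <module>
    print(k,fit('top',t,k,a,y),fit('side',s,k,D[k],y))
                               ~~~^^^^^^^^^^^^^^^^^^^
  File "h.py", line 44, in fit
    r=minimize(lambda q:-f(q),[x0[0]*100,x0[1]*100,(yaw+da)*10],method='Nelder-Mead',options=dict(initial_simplex=[[x0[0]*100+i,x0[1]*100+j,(yaw+da)*10+w] for i,j,w in((0,0,0),(1,0,0),(0,1,0),(0,0,1.5))],xatol=.005,fatol=1e-5))
    res = _minimize_neldermead(fun, x0, args, callback, bounds=bounds,
             
[... 247 characters left out ...]
plex=[[x0[0]*100+i,x0[1]*100+j,(yaw+da)*10+w] for i,j,w in((0,0,0),(1,0,0),(0,1,0),(0,0,1.5))],xatol=.005,fatol=1e-5))
                         ~^^^
  File "h.py", line 41, in <lambda>
    f=lambda q:(lambda m:np.minimum(m,b).sum()/np.maximum(m,b).sum())(sil(n,k,q[0]/100,q[1]/100,q[2]/10,box,S,dz).astype(float))
                                                                      ~~~^^^^^^^^^^^^^^^^^^^^^^^^^^^^^^^^^^^^^^^^
  File "h.py", line 27, in sil
    u=(proj(n,P)-box[:2]+.5)*S-.5
       ~~~~^^^^^
  File "h.py", line 13, in proj
    c=cams.camera_params(n);q=Ro.from_euler('xyz',c['rotation']).inv().apply(np.atleast_2d(P)-c['eye'])
ValueError: time passes only in moves, steps and waits
```

```bash
sed -i 's/cams.camera_params(n)/CP(n)/; s/^def rect/import functools\nCP=functools.lru_cache(lambda n:cams.camera_params(n))\ndef rect/' h.py; sed -i "s/for k,(a,b) in T.items():/for k,(a,b) in list(T.items())[6:]:/" m.py
python3 m.py
```

```text
base [ 0.05303786 -0.00207873  0.        ] tcp start px [[ 47.3818735  352.30959944]]
scanner_dock [606.317 236.689   6.736   0.939] [605.626 235.348   7.115   0.895]
puck_dock [462.76  -78.772  -3.855   0.911] [463.687 -82.264   2.612   0.909]
```

View pics/crop.png

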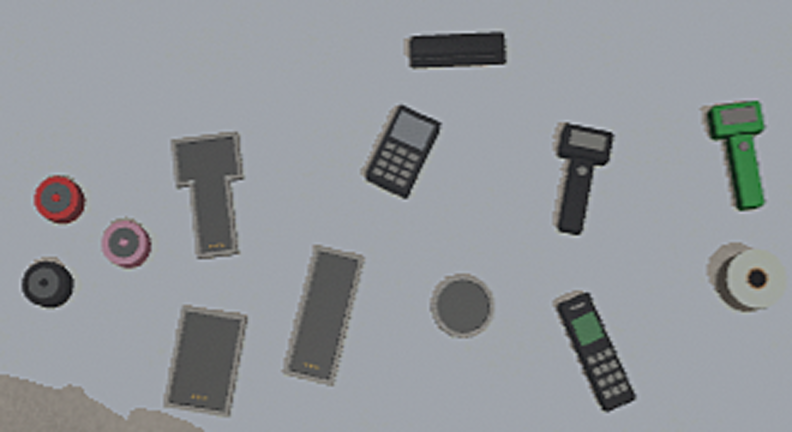

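```bash
cat > d.py <<'E'
import sys,numpy as np
from cell import readout
s=readout.read_state();p=s['position'];y=s['orientation'][2]
print('t',s['t'],'pos',np.round(p*1000,1),'yaw',round(np.degrees(y),2),'gap',round(s['finger_gap'],3),'grip',s['grasp_force'],'j7',s['joint_pos'][6],'F',np.round(s['force'],1))
for a in sys.argv[1:]:
    X,Y,Z,W=map(float,a.split(','));d=np.array([X,Y])/10-p[:2]*100
    print('x %.2f y %.2f z %.2f spin %.1f'%(d@[np.cos(y),np.sin(y)],d@[np.sin(y),-np.cos(y)],p[2]*100-Z/10,(np.degrees(y)-W+180)%360-180))
E
python3 d.py 520,250,245,90 404.2,-244.5,150,22.2
```

```text
t 0.3 pos [217.  585.9 244.9] yaw 159.67 gap 1.0 grip 0.0 j7 -0.046514755783659226 F [-0.1  0.4  0.3]
x -40.08 y -20.98 z -0.01 spin 69.7
x -46.40 y -71.37 z 9.49 spin 137.5
```

```bash
python3 -m crank '{"deltas":[{"x":-2,"y":-1,"spin":4},{"x":-6,"y":-3,"spin":11},{"x":-10,"y":-5.3,"spin":18},{"x":-14,"y":-7.4,"spin":25},{"x":-18,"y":-9.4,"spin":32},{"x":-22,"y":-11.5,"spin":40},{"x":-26,"y":-13.6,"spin":47},{"x":-30,"y":-15.7,"spin":54},{"x":-34,"y":-17.8,"spin":60},{"x":-37,"y":-19.4,"spin":65},{"x":-39.5,"y":-20.7,"spin":69},{"x":-40,"y":-21,"spin":69.7}]}' 40; python3 d.py 404.2,-244.5,120,22.2
```

```text
t 0.3 pos [217.  585.9 244.9] yaw 159.67 gap 1.0 grip 0.0 j7 -0.046514755783659226 F [-0.1  0.4  0.3]
x -46.40 y -71.37 z 12.49 spin 137.5invalid input
```

```bash
python3 -m crank '{"deltas":[{"x":-2,"y":-1,"z":0,"spin":4,"gripper":8.5},{"x":-6,"y":-3,"z":0,"spin":11,"gripper":8.5},{"x":-10,"y":-5.3,"z":0,"spin":18,"gripper":8.5},{"x":-14,"y":-7.4,"z":0,"spin":25,"gripper":8.5},{"x":-18,"y":-9.4,"z":0,"spin":32,"gripper":8.5},{"x":-22,"y":-11.5,"z":0,"spin":40,"gripper":8.5},{"x":-26,"y":-13.6,"z":0,"spin":47,"gripper":8.5},{"x":-30,"y":-15.7,"z":0,"spin":54,"gripper":8.5},{"x":-34,"y":-17.8,"z":0,"spin":60,"gripper":8.5},{"x":-37,"y":-19.4,"z":0,"spin":65,"gripper":8.5},{"x":-39.5,"y":-20.7,"z":0,"spin":69,"gripper":8.5},{"x":-40,"y":-21,"z":0,"spin":69.7,"gripper":8.5}]}' 40; python3 d.py 404.2,-244.5,120,22.2
```

```text
t: 1.5
position: [0.5216, 0.246, 0.2454]
orientation: [3.14, 0.002, 1.562]
force: [-0.2, 0.1, 0.4]
finger_gap: 0.995
grasp_force: 0.0
t 1.5 pos [521.6 246.  245.4] yaw 89.5 gap 0.995 grip 0.0 j7 -0.40975941997218646 F [-0.2  0.1  0.4]
x -49.15 y -11.31 z 12.54 spin 67.3
```

```bash
python3 -m crank '{"deltas":[{"x":-3,"y":-0.7,"z":0.5,"spin":4,"gripper":8.5},{"x":-7.5,"y":-1.7,"z":1.5,"spin":10,"gripper":8.5},{"x":-12,"y":-2.8,"z":3,"spin":17,"gripper":8.5},{"x":-16.5,"y":-3.8,"z":4,"spin":24,"gripper":8.5},{"x":-21,"y":-4.8,"z":5,"spin":31,"gripper":8.5},{"x":-25.5,"y":-5.9,"z":6,"spin":38,"gripper":8.5},{"x":-30,"y":-6.9,"z":7,"spin":44,"gripper":8.5},{"x":-34.5,"y":-7.9,"z":8,"spin":51,"gripper":8.5},{"x":-39,"y":-9,"z":9,"spin":57,"gripper":8.5},{"x":-43.5,"y":-10,"z":10,"spin":63,"gripper":8.5},{"x":-47.5,"y":-10.9,"z":12,"spin":67.3,"gripper":8.5},{"x":-49.1,"y":-11.3,"z":12.5,"spin":67.3,"gripper":8.5}]}' 40; python3 d.py 404.2,-244.5,20,22.2
```

```text
t: 2.7
position: [0.404, -0.2435, 0.1192]
orientation: [3.142, 0.001, 0.39]
force: [-0.0, 0.7, 0.5]
finger_gap: 0.993
grasp_force: 0.0
t 2.7 pos [ 404.  -243.5  119.2] yaw 22.35 gap 0.993 grip 0.0 j7 -0.519999985904455 F [-0.   0.7  0.5]
x -0.02 y 0.10 z 9.92 spin 0.2
```

```bash
python3 -m crank '{"deltas":[{"x":0,"y":0.1,"z":2,"spin":0,"gripper":8.5},{"x":0,"y":0.1,"z":5,"spin":0,"gripper":8.5},{"x":0,"y":0.1,"z":8,"spin":0,"gripper":8.5},{"x":0,"y":0.1,"z":9.5,"spin":0,"gripper":8.5},{"x":0,"y":0.1,"z":9.9,"spin":0,"gripper":8.5},{"x":0,"y":0.1,"z":9.9,"spin":0,"gripper":6.5},{"x":0,"y":0.1,"z":9.9,"spin":0,"gripper":5},{"x":0,"y":0.1,"z":9.9,"spin":0,"gripper":3.5},{"x":0,"y":0.1,"z":9.9,"spin":0,"gripper":3.5},{"x":0,"y":0.1,"z":9.9,"spin":0,"gripper":3.5},{"x":0,"y":0.1,"z":9.9,"spin":0,"gripper":3.5},{"x":0,"y":0.1,"z":9.9,"spin":0,"gripper":3.5}]}' 40; python3 d.py
```

```text
t: 3.9
position: [0.4074, -0.242, 0.0226]
orientation: [3.14, -0.002, 0.396]
force: [-1.8, 0.4, 4.9]
finger_gap: 0.484
grasp_force: 40.5
t 3.9 pos [ 407.4 -242.    22.6] yaw 22.68 gap 0.484 grip 40.45981228351593 j7 -0.36889814352696226 F [-1.8  0.4  4.9]
```

```bash
python3 -m crank '{"deltas":[{"x":0,"y":0,"z":-1,"spin":0,"gripper":3.5},{"x":0,"y":0,"z":-3,"spin":0,"gripper":3.5},{"x":0,"y":0,"z":-6,"spin":0,"gripper":3.5},{"x":0,"y":0,"z":-9,"spin":0,"gripper":3.5},{"x":0,"y":0,"z":-11,"spin":0,"gripper":3.5},{"x":0,"y":0,"z":-12,"spin":0,"gripper":3.5},{"x":0,"y":0,"z":-12,"spin":0,"gripper":3.5}]}' 40; python3 d.py 453.8,93.2,130,-13.8
python3 - <<'E'
from h import *
s=cams.snapshot('side')
cv2.imwrite('pics/l1.png',cv2.resize(s[150:360,100:380,::-1],None,fx=2.5,fy=2.5))
E
```

```text
t: 4.6
position: [0.4071, -0.2419, 0.1427]
orientation: [3.14, -0.003, 0.396]
force: [-0.2, -0.4, -2.0]
finger_gap: 0.482
grasp_force: 41.4
t 4.6 pos [ 407.1 -241.9  142.7] yaw 22.68 gap 0.482 grip 41.35257661342621 j7 -0.5454886563965576 F [-0.2 -0.4 -2. ]
x 17.23 y -29.12 z 1.27 spin 36.5
```

View pics/l1.png

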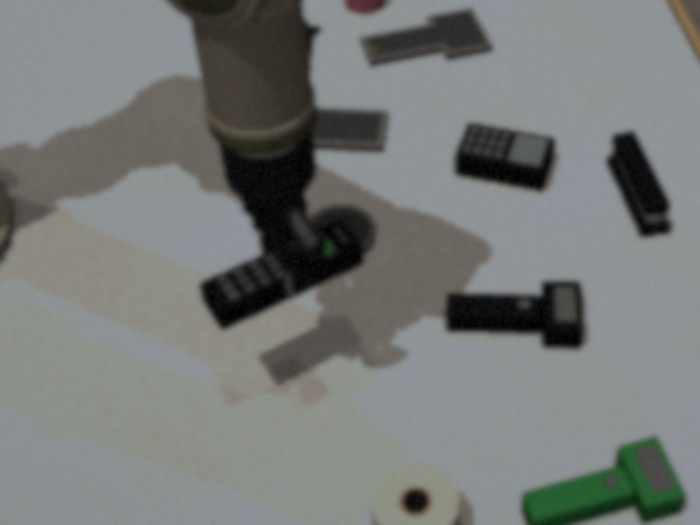

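Run:
```python
from h import *
for p in ((224,326),(362,257)):
    u=(np.array(p)+.5)/2.5-.5+[100,150]
    q=unproj('side',u,.12)[:2]*1000
    d=q-[407.1,-241.9];a=np.radians(22.7);print(q,d@[np.cos(a),np.sin(a)],d@[-np.sin(a),np.cos(a)])
```

```text
[ 347.58926319 -283.34893549] -70.89631609361005 -15.272668842066016
[ 475.92844861 -225.02134372] 70.01044092579953 -10.990110884637408
```

```bash
python3 -m crank '{"deltas":[{"x":2,"y":-2,"z":0,"spin":3,"gripper":3.5},{"x":5,"y":-5,"z":0,"spin":8,"gripper":3.5},{"x":7.5,"y":-8.5,"z":0,"spin":13,"gripper":3.5},{"x":10,"y":-12.5,"z":0,"spin":18,"gripper":3.5},{"x":12,"y":-16.5,"z":0,"spin":23,"gripper":3.5},{"x":14,"y":-20.5,"z":0,"spin":28,"gripper":3.5},{"x":15.5,"y":-24,"z":0.5,"spin":32,"gripper":3.5},{"x":16.5,"y":-27,"z":1,"spin":35,"gripper":3.5},{"x":17.2,"y":-28.5,"z":1.3,"spin":36.4,"gripper":3.5},{"x":17.4,"y":-29,"z":1.3,"spin":36.4,"gripper":3.5},{"x":17.4,"y":-29,"z":1.3,"spin":36.4,"gripper":3.5}]}' 40; python3 d.py 455.7,92.7,40,-13.7
```

```text
t: 5.75
position: [0.4545, 0.0929, 0.1274]
orientation: [3.14, 0.001, -0.238]
force: [-0.7, 0.4, -1.8]
finger_gap: 0.479
grasp_force: 41.3
t 5.75 pos [454.5  92.9 127.4] yaw -13.62 gap 0.479 grip 41.26849114894867 j7 -1.9613331123504214 F [-0.7  0.4 -1.8]
x 0.12 y -0.01 z 8.74 spin 0.1
```

```bash
python3 -m crank '{"deltas":[{"x":0.1,"y":0,"z":2,"spin":0,"gripper":3.5},{"x":0.1,"y":0,"z":5,"spin":0,"gripper":3.5},{"x":0.1,"y":0,"z":7.5,"spin":0,"gripper":3.5},{"x":0.1,"y":0,"z":8.7,"spin":0,"gripper":3.5},{"x":0.1,"y":0,"z":8.7,"spin":0,"gripper":3.5},{"x":0.1,"y":0,"z":8.7,"spin":0,"gripper":3.5}]}' 40; python3 d.py
python3 - <<'E'
from h import *
a=cams.snapshot('side');b=cams.snapshot('top')
a=cv2.resize(a[150:250,150:300,::-1],None,fx=5,fy=5,interpolation=cv2.INTER_CUBIC)
cv2.imwrite('pics/l2.png',a)
b=cv2.resize(b[215:310,210:300,::-1],None,fx=6,fy=6,interpolation=cv2.INTER_CUBIC);cv2.imwrite('pics/l2t.png',b)
E
```

```text
t: 6.35
position: [0.4567, 0.092, 0.042]
orientation: [3.141, -0.001, -0.241]
force: [-0.6, 0.3, -1.0]
finger_gap: 0.483
grasp_force: 41.2
t 6.35 pos [456.7  92.   42. ] yaw -13.79 gap 0.483 grip 41.204203963279724 j7 -1.8449630987286991 F [-0.6  0.3 -1. ]
```

View pics/l2.png

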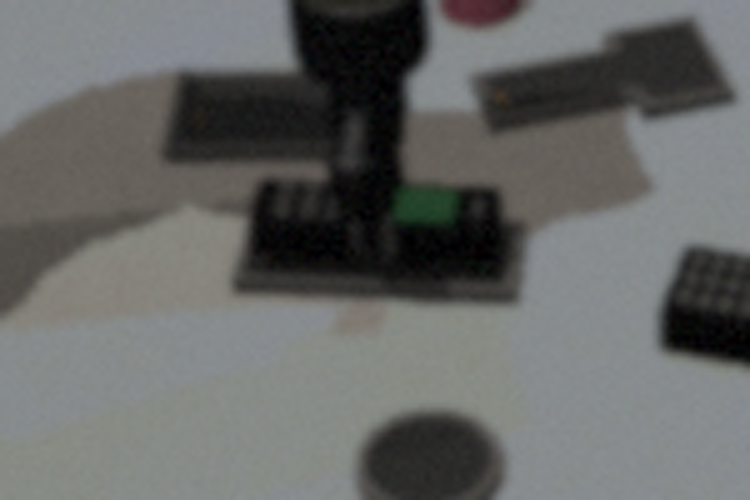

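```bash
python3 -m crank '{"deltas":[{"x":0,"y":0,"z":0.4,"spin":0,"gripper":3.5},{"x":0,"y":0,"z":0.8,"spin":0,"gripper":3.5},{"x":0,"y":0,"z":1.1,"spin":0,"gripper":3.5},{"x":0,"y":0,"z":1.3,"spin":0,"gripper":3.5},{"x":0,"y":0,"z":1.4,"spin":0,"gripper":3.5},{"x":0,"y":0,"z":1.4,"spin":0,"gripper":3.5},{"x":0,"y":0,"z":1.4,"spin":0,"gripper":3.5}]}' 40; python3 d.py
```

```text
t: 7.15
position: [0.4559, 0.0928, 0.0276]
orientation: [-3.141, 0.001, -0.239]
force: [-3.6, -0.3, 6.6]
finger_gap: 0.484
grasp_force: 42.4
t 7.15 pos [455.9  92.8  27.6] yaw -13.72 gap 0.484 grip 42.394142746925354 j7 -1.824465352262072 F [-3.6 -0.3  6.6]
```

```bash
python3 -m crank '{"deltas":[{"x":0,"y":0,"z":0,"spin":0,"gripper":4.5},{"x":0,"y":0,"z":0,"spin":0,"gripper":5},{"x":0,"y":0,"z":0,"spin":0,"gripper":5.5},{"x":0,"y":0,"z":-0.5,"spin":0,"gripper":6},{"x":0,"y":0,"z":-1.5,"spin":0,"gripper":7},{"x":0,"y":0,"z":-3.5,"spin":0,"gripper":8.5},{"x":0,"y":0,"z":-6.5,"spin":0,"gripper":8.5},{"x":0,"y":0,"z":-9.5,"spin":0,"gripper":8.5},{"x":0,"y":0,"z":-11,"spin":0,"gripper":8.5},{"x":0,"y":0,"z":-11.5,"spin":0,"gripper":8.5}]}' 40; python3 d.py 660.3,-7.5,120,-25.8
```

```text
t: 8.15
position: [0.4573, 0.0929, 0.1447]
orientation: [-3.139, -0.003, -0.24]
force: [-0.0, 0.1, 0.0]
finger_gap: 0.995
grasp_force: 0.0
t 8.15 pos [457.3  92.9 144.7] yaw -13.74 gap 0.995 grip 0.0 j7 -1.974349834860869 F [-0.   0.1  0. ]
x 22.10 y 4.93 z 2.47 spin 12.1
```

```bash
python3 -m crank '{"deltas":[{"x":2,"y":0.5,"z":0,"spin":2,"gripper":8.5},{"x":6,"y":1.4,"z":0,"spin":4,"gripper":8.5},{"x":10,"y":2.3,"z":0,"spin":6,"gripper":8.5},{"x":14,"y":3.2,"z":0.5,"spin":8,"gripper":8.5},{"x":18,"y":4,"z":1,"spin":10,"gripper":8.5},{"x":21,"y":4.7,"z":1.8,"spin":12,"gripper":8.5},{"x":22.1,"y":4.9,"z":2.5,"spin":12.1,"gripper":8.5},{"x":22.1,"y":4.9,"z":2.5,"spin":12.1,"gripper":8.5}]}' 40; python3 d.py 660.3,-7.5,19,-25.8
python3 - <<'E'
from h import *
t=cams.snapshot('top');s=cams.snapshot('side')
M['phone_dock'][0]=(M['phone_dock'][0][0],0,10)
for n,i in(('top',t),('side',s)):
  c=proj(n,[.4538,.0932,.02])[0]
  try: print(n,fit(n,i,'phone',c,np.radians(-13.7),thr=45,dz=.005))
  except Exception as e: print(e)
a=cv2.resize(t[215:310,210:300,::-1],None,fx=4,fy=4,interpolation=cv2.INTER_CUBIC)
b=cv2.resize(s[160:255,180:270,::-1],None,fx=4,fy=4,interpolation=cv2.INTER_CUBIC)
cv2.imwrite('pics/p1.png',np.hstack([a,b]))
E
```

```text
t: 8.95
position: [0.6587, -0.0086, 0.115]
orientation: [3.139, 0.002, -0.452]
force: [-0.5, 0.2, -0.3]
finger_gap: 0.992
grasp_force: 0.0
t 8.95 pos [658.7  -8.6 115. ] yaw -25.9 gap 0.992 grip 0.0 j7 -1.7526180339347421 F [-0.5  0.2 -0.3]
x 0.09 y -0.17 z 9.60 spin -0.1
attempt to get argmax of an empty sequence
side [454.598  88.202 -15.404   0.776]
```

View pics/p1.png

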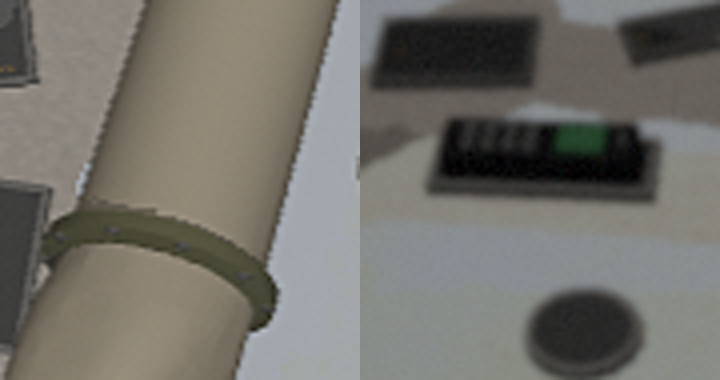

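```bash
python3 -m crank '{"deltas":[{"x":0.1,"y":-0.1,"z":2,"spin":0,"gripper":8.5},{"x":0.1,"y":-0.1,"z":5,"spin":0,"gripper":8.5},{"x":0.1,"y":-0.1,"z":8,"spin":0,"gripper":8.5},{"x":0.1,"y":-0.1,"z":9.3,"spin":0,"gripper":8.5},{"x":0.1,"y":-0.1,"z":9.6,"spin":0,"gripper":8.5},{"x":0.1,"y":-0.1,"z":9.6,"spin":0,"gripper":7.5},{"x":0.1,"y":-0.1,"z":9.6,"spin":0,"gripper":6.5},{"x":0.1,"y":-0.1,"z":9.6,"spin":0,"gripper":5.5},{"x":0.1,"y":-0.1,"z":9.6,"spin":0,"gripper":5.2},{"x":0.1,"y":-0.1,"z":9.6,"spin":0,"gripper":5.2},{"x":0.1,"y":-0.1,"z":9.6,"spin":0,"gripper":5.2}]}' 50; python3 d.py
```

```text
t: 10.15
position: [0.6617, -0.0069, 0.0234]
orientation: [-3.14, -0.003, -0.451]
force: [-0.7, 0.6, 7.1]
finger_gap: 0.692
grasp_force: 56.1
t 10.15 pos [661.7  -6.9  23.4] yaw -25.82 gap 0.692 grip 56.08262121677399 j7 -1.7084528334755924 F [-0.7  0.6  7.1]
```

```bash
python3 -m crank '{"deltas":[{"x":0,"y":0,"z":-1,"spin":0,"gripper":5.2},{"x":0,"y":0,"z":-3,"spin":0,"gripper":5.2},{"x":0,"y":0,"z":-6,"spin":0,"gripper":5.2},{"x":0,"y":0,"z":-9,"spin":0,"gripper":5.2},{"x":0,"y":0,"z":-11,"spin":0,"gripper":5.2},{"x":0,"y":0,"z":-12,"spin":0,"gripper":5.2},{"x":0,"y":0,"z":-12,"spin":0,"gripper":5.2}]}' 50; python3 d.py 520,150,140,-18 398.8,240,140,-9.8
```

```text
t: 10.85
position: [0.6612, -0.007, 0.1431]
orientation: [-3.14, -0.002, -0.451]
force: [-0.4, 0.7, -4.4]
finger_gap: 0.691
grasp_force: 55.0
t 10.85 pos [661.2  -7.  143.1] yaw -25.83 gap 0.691 grip 55.01428306102753 j7 -1.7638560631898381 F [-0.4  0.7 -4.4]
x -19.55 y -7.98 z 0.31 spin -7.8
x -34.38 y -10.80 z 0.31 spin -16.0
```

```bash
python3 -m crank '{"deltas":[{"x":-2,"y":-0.6,"z":0,"spin":-1,"gripper":5.2},{"x":-6,"y":-1.9,"z":0,"spin":-3,"gripper":5.2},{"x":-10,"y":-3.1,"z":0,"spin":-5,"gripper":5.2},{"x":-14,"y":-4.4,"z":0,"spin":-7,"gripper":5.2},{"x":-18.5,"y":-5.8,"z":0,"spin":-9,"gripper":5.2},{"x":-23,"y":-7.2,"z":0,"spin":-11,"gripper":5.2},{"x":-27.5,"y":-8.6,"z":0,"spin":-13,"gripper":5.2},{"x":-31,"y":-9.7,"z":0,"spin":-15,"gripper":5.2},{"x":-33.5,"y":-10.5,"z":0.3,"spin":-16,"gripper":5.2},{"x":-34.3,"y":-10.8,"z":0.3,"spin":-16,"gripper":5.2},{"x":-34.3,"y":-10.8,"z":0.3,"spin":-16,"gripper":5.2},{"x":-34.3,"y":-10.8,"z":0.3,"spin":-16,"gripper":5.2}]}' 50; python3 d.py 399.4,239.9,45,-9.8
```

```text
t: 12.05
position: [0.3994, 0.2388, 0.138]
orientation: [3.141, -0.0, -0.173]
force: [0.1, -0.8, -2.8]
finger_gap: 0.69
grasp_force: 54.9
t 12.05 pos [399.4 238.8 138. ] yaw -9.9 gap 0.69 grip 54.936763644218445 j7 -2.2505416642876965 F [ 0.1 -0.8 -2.8]
x -0.02 y -0.11 z 9.30 spin -0.1
```

```bash
python3 -m crank '{"deltas":[{"x":0,"y":-0.1,"z":2,"spin":0,"gripper":5.2},{"x":0,"y":-0.1,"z":5,"spin":0,"gripper":5.2},{"x":0,"y":-0.1,"z":8,"spin":0,"gripper":5.2},{"x":0,"y":-0.1,"z":9.3,"spin":0,"gripper":5.2},{"x":0,"y":-0.1,"z":9.3,"spin":0,"gripper":5.2},{"x":0,"y":-0.1,"z":9.3,"spin":0,"gripper":5.2}]}' 50; python3 d.py 399.4,239.9,28,-9.8
python3 - <<'E'
from h import *
a=cams.snapshot('side');t=cams.snapshot('top')
a=cv2.resize(a[130:220,150:260,::-1],None,fx=5,fy=5,interpolation=cv2.INTER_CUBIC)
b=cv2.resize(t[215:305,200:250,::-1],None,fx=5,fy=5,interpolation=cv2.INTER_CUBIC)
cv2.imwrite('pics/l3.png',np.hstack([a,b]))
E
```

```text
t: 12.65
position: [0.4001, 0.2403, 0.046]
orientation: [3.142, -0.001, -0.173]
force: [-0.5, 0.9, -1.5]
finger_gap: 0.691
grasp_force: 54.8
t 12.65 pos [400.1 240.3  46. ] yaw -9.91 gap 0.691 grip 54.84922170639038 j7 -2.139098293709031 F [-0.5  0.9 -1.5]
x -0.06 y 0.05 z 1.80 spin -0.1
```

View pics/l3.png

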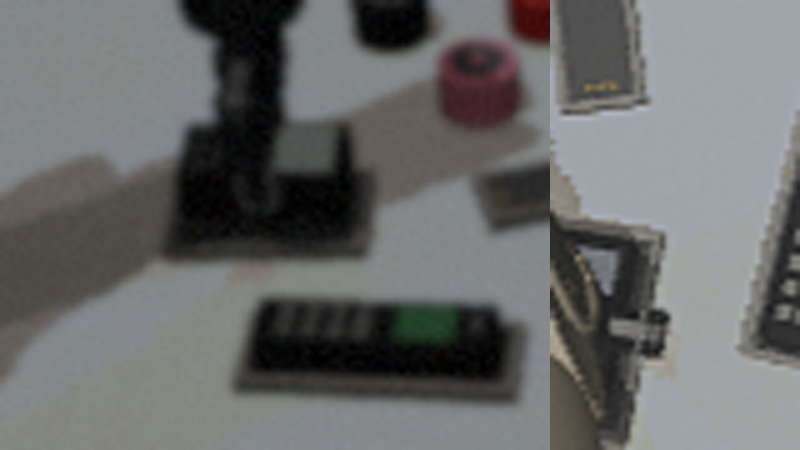

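```bash
python3 -m crank '{"deltas":[{"x":0,"y":0,"z":0.5,"spin":0,"gripper":5.2},{"x":0,"y":0,"z":1,"spin":0,"gripper":5.2},{"x":0,"y":0,"z":1.4,"spin":0,"gripper":5.2},{"x":0,"y":0,"z":1.6,"spin":0,"gripper":5.2},{"x":0,"y":0,"z":1.8,"spin":0,"gripper":5.2},{"x":0,"y":0,"z":1.8,"spin":0,"gripper":5.2},{"x":0,"y":0,"z":1.8,"spin":0,"gripper":5.2}]}' 50; python3 d.py 399.4,239.9,28,-9.8
```

```text
t: 13.45
position: [0.3987, 0.2407, 0.0283]
orientation: [-3.141, 0.002, -0.172]
force: [-8.4, -5.7, 19.6]
finger_gap: 0.689
grasp_force: 57.7
t 13.45 pos [398.7 240.7  28.3] yaw -9.83 gap 0.689 grip 57.68573462963104 j7 -2.113532205712918 F [-8.4 -5.7 19.6]
x 0.08 y 0.07 z 0.03 spin -0.0
```

```bash
python3 -m crank '{"deltas":[{"x":0,"y":0,"z":-0.1,"spin":0,"gripper":5.2},{"x":0,"y":0,"z":-0.1,"spin":0,"gripper":6.3},{"x":0,"y":0,"z":-0.1,"spin":0,"gripper":6.6},{"x":0,"y":0,"z":-0.2,"spin":0,"gripper":7},{"x":0,"y":0,"z":-0.6,"spin":0,"gripper":7.5},{"x":0,"y":0,"z":-1.5,"spin":0,"gripper":8.5},{"x":0,"y":0,"z":-3.5,"spin":0,"gripper":8.5},{"x":0,"y":0,"z":-6.5,"spin":0,"gripper":8.5},{"x":0,"y":0,"z":-9.5,"spin":0,"gripper":8.5},{"x":0,"y":0,"z":-11,"spin":0,"gripper":8.5},{"x":0,"y":0,"z":-11.5,"spin":0,"gripper":8.5}]}' 40; python3 d.py 550,60,140,-11 620.8,-229.6,130,-12.1
```

```text
t: 14.55
position: [0.4, 0.2414, 0.1447]
orientation: [-3.138, -0.002, -0.172]
force: [-0.0, -0.4, -0.4]
finger_gap: 1.0
grasp_force: 0.0
t 14.55 pos [400.  241.4 144.7] yaw -9.84 gap 1.0 grip 0.0 j7 -2.2550737409032364 F [-0.  -0.4 -0.4]
x 17.88 y 15.31 z 0.47 spin 1.2
x 29.80 y 42.63 z 1.47 spin 2.3
```

Over to the scanner (52 cm, straight), then look at the two filled docks.

```bash
python3 -m crank '{"deltas":[{"x":1.5,"y":2,"z":0,"spin":0,"gripper":8.5},{"x":4,"y":5.7,"z":0,"spin":0,"gripper":8.5},{"x":6.7,"y":9.6,"z":0,"spin":0.5,"gripper":8.5},{"x":9.4,"y":13.5,"z":0,"spin":1,"gripper":8.5},{"x":12.1,"y":17.4,"z":0,"spin":1.5,"gripper":8.5},{"x":14.8,"y":21.3,"z":0,"spin":2,"gripper":8.5},{"x":17.5,"y":25.2,"z":0,"spin":2,"gripper":8.5},{"x":20.2,"y":29,"z":0,"spin":2.3,"gripper":8.5},{"x":23,"y":33,"z":0,"spin":2.3,"gripper":8.5},{"x":26,"y":37,"z":0.5,"spin":2.3,"gripper":8.5},{"x":28.7,"y":41,"z":1,"spin":2.3,"gripper":8.5},{"x":29.8,"y":42.6,"z":1.5,"spin":2.3,"gripper":8.5}]}' 40; python3 d.py 620.8,-229.6,21,-12.1;  python3 - <<'E'
from h import *
t=cams.snapshot('top');s=cams.snapshot('side')
b=cv2.resize(t[220:310,180:285,::-1],None,fx=5,fy=5,interpolation=cv2.INTER_CUBIC)
cv2.imwrite('pics/p2.png',b)
for k,x,y,a in(('phone',.4538,.0932,-13.7),('terminal',.3988,.24,-9.8)):
    print(k,fit('top',t,k,proj('top',[x,y,.02])[0],np.radians(a),thr=62,dz=.005))
E
```

```text
t: 15.75
position: [0.6192, -0.2355, 0.1261]
orientation: [3.138, 0.001, -0.217]
force: [-0.9, -0.5, 0.6]
finger_gap: 0.999
grasp_force: 0.0
t 15.75 pos [ 619.2 -235.5  126.1] yaw -12.41 gap 0.999 grip 0.0 j7 -1.141609776658252 F [-0.9 -0.5  0.6]
x 0.03 y -0.61 z 10.51 spin -0.3
phone [451.707  93.876 -13.968   0.759]
terminal [397.941 239.401 -10.064   0.715]
```

View pics/p2.png

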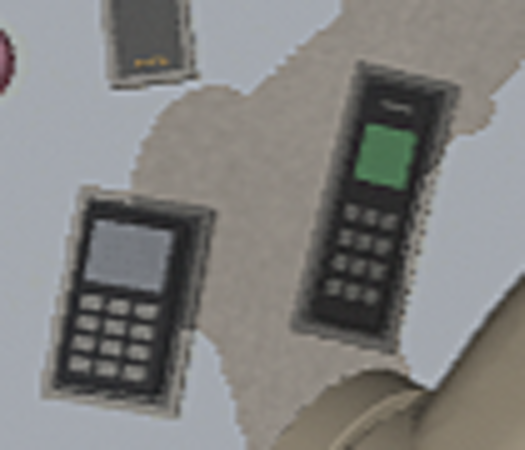

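```bash
python3 -m crank '{"deltas":[{"x":0,"y":-0.5,"z":1,"spin":0,"gripper":8.5},{"x":0,"y":-0.5,"z":4,"spin":0,"gripper":8.5},{"x":0,"y":-0.5,"z":7,"spin":0,"gripper":8.5},{"x":0,"y":-0.5,"z":7,"spin":-0.3,"gripper":7.5},{"x":0,"y":-0.5,"z":7,"spin":-0.3,"gripper":6.5}]}' 40; python3 d.py 620.8,-229.6,21,-12.1
```

```text
t: 16.35
position: [0.6209, -0.223, 0.0572]
orientation: [-3.141, 0.001, -0.204]
force: [0.7, 0.2, 1.0]
finger_gap: 0.764
grasp_force: 0.0
t 16.35 pos [ 620.9 -223.    57.2] yaw -11.7 gap 0.764 grip 0.0 j7 -1.1138379075604439 F [0.7 0.2 1. ]
x 0.12 y 0.65 z 3.62 spin 0.4
```

```bash
python3 -m crank '{"deltas":[{"x":0.1,"y":0.5,"z":0,"spin":0.4,"gripper":6.5},{"x":0.1,"y":0.5,"z":0,"spin":0.4,"gripper":6.5},{"x":0.1,"y":0.5,"z":0,"spin":0.4,"gripper":6.5}]}' 40; python3 d.py 620.8,-229.6,21,-12.1
```

```text
t: 16.65
position: [0.6214, -0.2307, 0.0587]
orientation: [3.141, -0.002, -0.214]
force: [0.0, 0.2, 0.2]
finger_gap: 0.759
grasp_force: 0.0
t 16.65 pos [ 621.4 -230.7   58.7] yaw -12.26 gap 0.759 grip 0.0 j7 -1.1128039004425188 F [0.  0.2 0.2]
x -0.09 y -0.09 z 3.77 spin -0.2
```

```bash
python3 -m crank '{"deltas":[{"x":-0.1,"y":0,"z":1.5,"spin":0,"gripper":6.5},{"x":-0.1,"y":0,"z":3,"spin":0,"gripper":6.5},{"x":-0.1,"y":0,"z":3.7,"spin":0,"gripper":6.5},{"x":-0.1,"y":0,"z":3.7,"spin":0,"gripper":5.5},{"x":-0.1,"y":0,"z":3.7,"spin":0,"gripper":4.5},{"x":-0.1,"y":0,"z":3.7,"spin":0,"gripper":3.5},{"x":-0.1,"y":0,"z":3.7,"spin":0,"gripper":2.4},{"x":-0.1,"y":0,"z":3.7,"spin":0,"gripper":2.4},{"x":-0.1,"y":0,"z":3.7,"spin":0,"gripper":2.4},{"x":-0.1,"y":0,"z":3.7,"spin":0,"gripper":2.4},{"x":-0.1,"y":0,"z":3.7,"spin":0,"gripper":2.4}]}' 40; python3 d.py
```

```text
t: 17.75
position: [0.6204, -0.2301, 0.021]
orientation: [3.141, -0.001, -0.213]
force: [-0.6, 0.4, 6.6]
finger_gap: 0.345
grasp_force: 41.5
t 17.75 pos [ 620.4 -230.1   21. ] yaw -12.23 gap 0.345 grip 41.544111371040344 j7 -1.0934261319919814 F [-0.6  0.4  6.6]
```

```bash
python3 -m crank '{"deltas":[{"x":0,"y":0,"z":-1,"spin":0,"gripper":2.4},{"x":0,"y":0,"z":-3,"spin":0,"gripper":2.4},{"x":0,"y":0,"z":-6,"spin":0,"gripper":2.4},{"x":0,"y":0,"z":-9,"spin":0,"gripper":2.4},{"x":0,"y":0,"z":-11,"spin":0,"gripper":2.4},{"x":0,"y":0,"z":-12,"spin":0,"gripper":2.4},{"x":0,"y":0,"z":-12,"spin":0,"gripper":2.4},{"x":0,"y":0,"z":-12,"spin":0,"gripper":2.4}]}' 40; python3 d.py 606,236,140,6.9
```

```text
t: 18.55
position: [0.6195, -0.2293, 0.1391]
orientation: [-3.141, 0.002, -0.213]
force: [0.6, 0.1, -2.0]
finger_gap: 0.345
grasp_force: 40.7
t 18.55 pos [ 619.5 -229.3  139.1] yaw -12.22 gap 0.345 grip 40.73956489562988 j7 -1.1513644373420784 F [ 0.6  0.1 -2. ]
x -11.17 y -45.19 z -0.09 spin -19.1
```

```bash
python3 -m crank '{"deltas":[{"x":-0.5,"y":-2,"z":0,"spin":-1,"gripper":2.4},{"x":-1.5,"y":-6,"z":0,"spin":-3,"gripper":2.4},{"x":-2.6,"y":-10.5,"z":0,"spin":-5,"gripper":2.4},{"x":-3.7,"y":-15,"z":0,"spin":-7,"gripper":2.4},{"x":-4.8,"y":-19.5,"z":0,"spin":-9,"gripper":2.4},{"x":-5.9,"y":-24,"z":0,"spin":-11,"gripper":2.4},{"x":-7,"y":-28.5,"z":0,"spin":-13,"gripper":2.4},{"x":-8.2,"y":-33,"z":0,"spin":-15,"gripper":2.4},{"x":-9.3,"y":-37.5,"z":0,"spin":-17,"gripper":2.4},{"x":-10.3,"y":-41.5,"z":0,"spin":-18.5,"gripper":2.4},{"x":-11,"y":-44.2,"z":0,"spin":-19,"gripper":2.4},{"x":-11.2,"y":-45.2,"z":0,"spin":-19,"gripper":2.4}]}' 40;  python3 -m crank '{"deltas":[{"x":0,"y":0,"z":2,"spin":0,"gripper":2.4},{"x":0,"y":0,"z":5,"spin":0,"gripper":2.4},{"x":0,"y":0,"z":8,"spin":0,"gripper":2.4},{"x":0,"y":0,"z":9.4,"spin":0,"gripper":2.4},{"x":0,"y":0,"z":9.4,"spin":0,"gripper":2.4},{"x":0,"y":0,"z":9.4,"spin":0,"gripper":2.4}]}' 40; python3 d.py 605.9,236.1,26,6.9
python3 - <<'E'
from h import *
a=cams.snapshot('side');t=cams.snapshot('top')
a=cv2.resize(a[125:195,220:320,::-1],None,fx=5,fy=5,interpolation=cv2.INTER_CUBIC)
b=cv2.resize(t[175:245,180:235,::-1],None,fx=5,fy=5,interpolation=cv2.INTER_CUBIC)
cv2.imwrite('pics/l4.png',np.hstack([a,b]))
E
```

```text
t: 19.75
position: [0.6041, 0.2407, 0.1378]
orientation: [-3.141, 0.004, 0.125]
force: [0.5, 1.1, -1.7]
finger_gap: 0.346
grasp_force: 40.8
t: 20.35
position: [0.6067, 0.2351, 0.0468]
orientation: [3.141, -0.0, 0.117]
force: [0.5, 0.5, -1.2]
finger_gap: 0.345
grasp_force: 40.7
t 20.35 pos [606.7 235.1  46.8] yaw 6.73 gap 0.345 grip 40.73239803314209 j7 -1.5573140658673181 F [ 0.5  0.5 -1.2]
x -0.07 y -0.11 z 2.08 spin -0.2
```

View pics/l4.png

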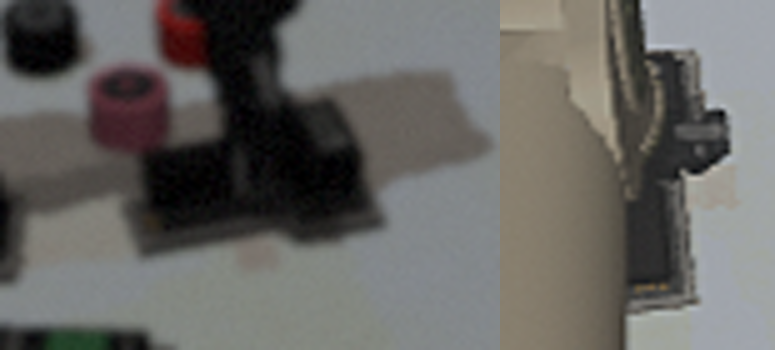

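```bash
python3 -m crank '{"deltas":[{"x":-0.05,"y":-0.1,"z":0.5,"spin":-0.2,"gripper":2.4},{"x":-0.05,"y":-0.1,"z":1,"spin":-0.2,"gripper":2.4},{"x":-0.05,"y":-0.1,"z":1.4,"spin":-0.2,"gripper":2.4},{"x":-0.05,"y":-0.1,"z":1.7,"spin":-0.2,"gripper":2.4},{"x":-0.05,"y":-0.1,"z":1.9,"spin":-0.2,"gripper":2.4},{"x":-0.05,"y":-0.1,"z":2.05,"spin":-0.2,"gripper":2.4},{"x":-0.05,"y":-0.1,"z":2.05,"spin":-0.2,"gripper":2.4},{"x":-0.05,"y":-0.1,"z":2.05,"spin":-0.2,"gripper":2.4}]}' 40;python3 d.py 605.9,236.1,26,6.9
```

```text
t: 21.25
position: [0.6057, 0.2366, 0.026]
orientation: [-3.142, -0.0, 0.122]
force: [-1.6, -0.2, 0.5]
finger_gap: 0.341
grasp_force: 41.0
t 21.25 pos [605.7 236.6  26. ] yaw 6.97 gap 0.341 grip 41.04913115501404 j7 -1.545572667553389 F [-1.6 -0.2  0.5]
x 0.01 y 0.05 z -0.00 spin 0.1
```

```bash
python3 -m crank '{"deltas":[{"x":0,"y":0,"z":0.05,"spin":0,"gripper":2.4},{"x":0,"y":0,"z":0.1,"spin":0,"gripper":2.4},{"x":0,"y":0,"z":0.1,"spin":0,"gripper":2.4}]}' 40;python3 d.py 605.9,236.1,26,6.9
```

```text
t: 21.55
position: [0.6057, 0.2366, 0.026]
orientation: [-3.141, -0.0, 0.122]
force: [-4.5, -1.8, 9.4]
finger_gap: 0.344
grasp_force: 42.2
t 21.55 pos [605.7 236.6  26. ] yaw 6.98 gap 0.344 grip 42.23448157310486 j7 -1.5450672385317492 F [-4.5 -1.8  9.4]
x 0.01 y 0.05 z -0.00 spin 0.1
```

```bash
python3 -m crank '{"deltas":[{"x":0,"y":0,"z":0,"spin":0,"gripper":3.2},{"x":0,"y":0,"z":0,"spin":0,"gripper":3.6},{"x":0,"y":0,"z":0,"spin":0,"gripper":4},{"x":0,"y":0,"z":-0.5,"spin":0,"gripper":4.5},{"x":0,"y":0,"z":-1.5,"spin":0,"gripper":5.5},{"x":0,"y":0,"z":-3.5,"spin":0,"gripper":6.5},{"x":0,"y":0,"z":-6.5,"spin":0,"gripper":8.5},{"x":0,"y":0,"z":-9.5,"spin":0,"gripper":8.5},{"x":0,"y":0,"z":-11,"spin":0,"gripper":8.5},{"x":0,"y":0,"z":-11.5,"spin":0,"gripper":8.5},{"x":0,"y":0,"z":-11.5,"spin":0,"gripper":8.5}]}' 40; python3 d.py 494.2,437,140,0
python3 - <<'E'
from h import *
t=cams.snapshot('top')
for p in ((140,248),(172,231),(144,212)): print(unproj('top',p,.036))
E
```

```text
t: 22.65
position: [0.6057, 0.2368, 0.14]
orientation: [-3.141, -0.0, 0.122]
force: [-0.1, -0.8, -0.6]
finger_gap: 0.995
grasp_force: 0.0
t 22.65 pos [605.7 236.8 140. ] yaw 6.98 gap 0.995 grip 0.0 j7 -1.5982998930354977 F [-0.1 -0.8 -0.6]
x -8.63 y -21.23 z -0.00 spin 7.0
[0.49219807 0.43099187 0.036     ]
[0.54202439 0.33812272 0.036     ]
[0.60028185 0.42344984 0.036     ]
```

```bash
python3 -m crank '{"deltas":[{"x":-0.8,"y":-2,"z":0,"spin":0.5,"gripper":8.5},{"x":-2.5,"y":-6,"z":0,"spin":2,"gripper":8.5},{"x":-4.2,"y":-10.3,"z":0,"spin":4,"gripper":8.5},{"x":-6,"y":-14.8,"z":0,"spin":6,"gripper":8.5},{"x":-7.5,"y":-18.6,"z":0,"spin":7,"gripper":8.5},{"x":-8.3,"y":-20.5,"z":0,"spin":7,"gripper":8.5},{"x":-8.6,"y":-21.2,"z":0,"spin":7,"gripper":8.5},{"x":-8.6,"y":-21.2,"z":0,"spin":7,"gripper":8.5},{"x":-8.6,"y":-21.2,"z":2,"spin":7,"gripper":8.5},{"x":-8.6,"y":-21.2,"z":4,"spin":7,"gripper":8.5},{"x":-8.6,"y":-21.2,"z":5,"spin":7,"gripper":8.5},{"x":-8.6,"y":-21.2,"z":5,"spin":7,"gripper":8.5}]}' 40; python3 d.py 494.2,437,20,0
python3 - <<'E'
from h import *
a=cams.snapshot('side')
cv2.imwrite('pics/l5.png',cv2.resize(a[75:215,170:320,::-1],None,fx=4,fy=4,interpolation=cv2.INTER_CUBIC))
E
```

```text
t: 23.9
position: [0.4948, 0.434, 0.088]
orientation: [3.139, 0.002, -0.003]
force: [-0.2, -0.3, -0.2]
finger_gap: 0.994
grasp_force: 0.0
t 23.9 pos [494.8 434.   88. ] yaw -0.18 gap 0.994 grip 0.0 j7 -2.0496186635700795 F [-0.2 -0.3 -0.2]
x -0.06 y -0.30 z 6.80 spin -0.2
```

View pics/l5.png

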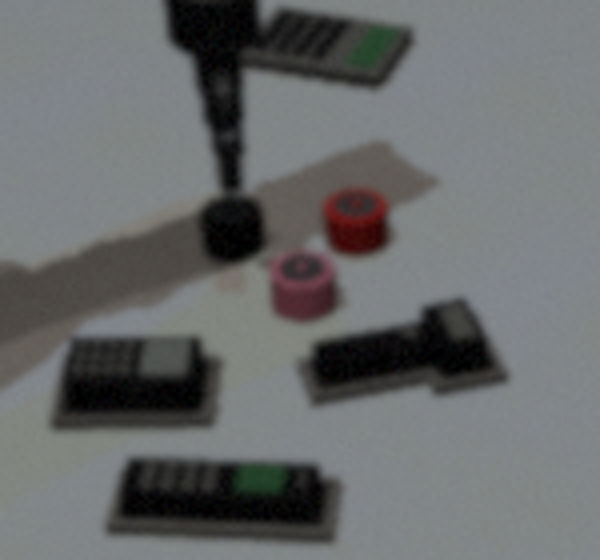

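```bash
python3 -m crank '{"deltas":[{"x":0,"y":-0.2,"z":1.5,"spin":0,"gripper":8.5},{"x":0,"y":-0.2,"z":3,"spin":0,"gripper":8.5},{"x":0,"y":-0.2,"z":4.5,"spin":0,"gripper":8.5},{"x":0,"y":-0.2,"z":6,"spin":0,"gripper":8.5},{"x":0,"y":-0.2,"z":6.8,"spin":0,"gripper":8.5},{"x":0,"y":-0.2,"z":6.8,"spin":0,"gripper":7.5},{"x":0,"y":-0.2,"z":6.8,"spin":0,"gripper":6.5},{"x":0,"y":-0.2,"z":6.8,"spin":0,"gripper":5.5},{"x":0,"y":-0.2,"z":6.8,"spin":0,"gripper":4.8},{"x":0,"y":-0.2,"z":6.8,"spin":0,"gripper":4.8},{"x":0,"y":-0.2,"z":6.8,"spin":0,"gripper":4.8},{"x":0,"y":-0.2,"z":6.8,"spin":0,"gripper":4.8}]}' 50; python3 d.py
```

```text
t: 25.15
position: [0.4951, 0.4388, 0.023]
orientation: [-3.141, -0.001, -0.001]
force: [-1.6, -1.9, 6.3]
finger_gap: 0.642
grasp_force: 53.1
t 25.15 pos [495.1 438.8  23. ] yaw -0.04 gap 0.642 grip 53.063197997398674 j7 -2.021437030347469 F [-1.6 -1.9  6.3]
```

```bash
python3 -m crank '{"deltas":[{"x":0,"y":0,"z":-1,"spin":0,"gripper":4.8},{"x":0,"y":0,"z":-3,"spin":0,"gripper":4.8},{"x":0,"y":0,"z":-6,"spin":0,"gripper":4.8},{"x":0,"y":0,"z":-9,"spin":0,"gripper":4.8},{"x":0,"y":0,"z":-11,"spin":0,"gripper":4.8},{"x":0,"y":0,"z":-12,"spin":0,"gripper":4.8},{"x":0,"y":0,"z":-12,"spin":0,"gripper":4.8},{"x":0,"y":0,"z":-12,"spin":0,"gripper":4.8}]}' 50; python3 d.py 520,180,140,0 463.2,-80,140,0
```

```text
t: 25.95
position: [0.4938, 0.4383, 0.1405]
orientation: [3.141, 0.001, -0.0]
force: [0.2, 0.7, -5.0]
finger_gap: 0.638
grasp_force: 53.9
t 25.95 pos [493.8 438.3 140.5] yaw -0.02 gap 0.638 grip 53.88033258263022 j7 -2.0738860443609908 F [ 0.2  0.7 -5. ]
x 2.63 y 25.83 z 0.05 spin -0.0
x -3.04 y 51.84 z 0.05 spin -0.0
```

```bash
python3 -m crank '{"deltas":[{"x":0,"y":2,"z":0,"spin":0,"gripper":4.8},{"x":0.5,"y":6,"z":0,"spin":0,"gripper":4.8},{"x":1,"y":10.8,"z":0,"spin":0,"gripper":4.8},{"x":1.5,"y":15.6,"z":0,"spin":0,"gripper":4.8},{"x":1.5,"y":20.4,"z":0,"spin":0,"gripper":4.8},{"x":1,"y":25.2,"z":0,"spin":0,"gripper":4.8},{"x":0.5,"y":30,"z":0,"spin":0,"gripper":4.8},{"x":-0.2,"y":34.8,"z":0,"spin":0,"gripper":4.8},{"x":-1,"y":39.6,"z":0,"spin":0,"gripper":4.8},{"x":-2,"y":44.4,"z":0,"spin":0,"gripper":4.8},{"x":-2.7,"y":49,"z":0,"spin":0,"gripper":4.8},{"x":-3,"y":51.8,"z":0,"spin":0,"gripper":4.8}]}' 50;  python3 -m crank '{"deltas":[{"x":0,"y":0,"z":2,"spin":0,"gripper":4.8},{"x":0,"y":0,"z":5,"spin":0,"gripper":4.8},{"x":0,"y":0,"z":8,"spin":0,"gripper":4.8},{"x":0,"y":0,"z":9.4,"spin":0,"gripper":4.8},{"x":0,"y":0,"z":9.4,"spin":0,"gripper":4.8},{"x":0,"y":0,"z":9.4,"spin":0,"gripper":4.8}]}' 50; python3 d.py 463.2,-79.5,28,0
python3 - <<'E'
from h import *
a=cams.snapshot('side');t=cams.snapshot('top')
a=cv2.resize(a[200:265,205:270,::-1],None,fx=6,fy=6,interpolation=cv2.INTER_CUBIC)
b=cv2.resize(t[225:290,280:345,::-1],None,fx=6,fy=6,interpolation=cv2.INTER_CUBIC)
cv2.imwrite('pics/l6.png',np.hstack([a,b]))
E
```

```text
t: 27.15
position: [0.462, -0.0831, 0.1409]
orientation: [3.141, 0.002, -0.004]
force: [-0.1, 0.2, -3.9]
finger_gap: 0.636
grasp_force: 53.9
t: 27.75
position: [0.4644, -0.0797, 0.0482]
orientation: [3.141, 0.0, -0.001]
force: [0.0, 0.5, -2.8]
finger_gap: 0.638
grasp_force: 54.4
t 27.75 pos [464.4 -79.7  48.2] yaw -0.04 gap 0.638 grip 54.415509696118534 j7 -1.1432194349198568 F [ 0.   0.5 -2.8]
x -0.12 y -0.02 z 2.02 spin -0.0
```

View pics/l6.png

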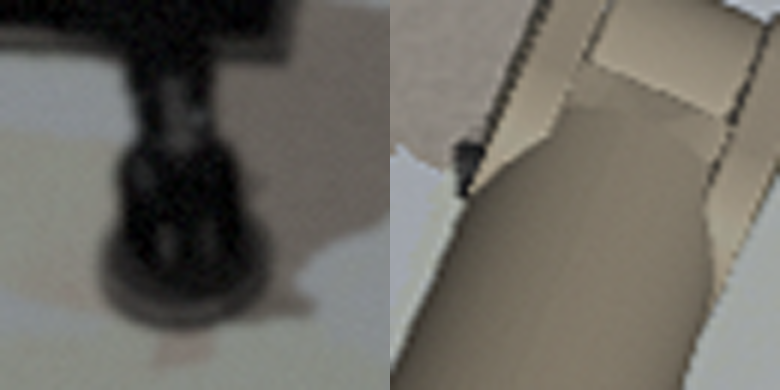

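```bash
python3 -m crank '{"deltas":[{"x":0,"y":0,"z":0.5,"spin":0,"gripper":4.8},{"x":0,"y":0,"z":1,"spin":0,"gripper":4.8},{"x":0,"y":0,"z":1.4,"spin":0,"gripper":4.8},{"x":0,"y":0,"z":1.7,"spin":0,"gripper":4.8},{"x":0,"y":0,"z":1.9,"spin":0,"gripper":4.8},{"x":0,"y":0,"z":2.05,"spin":0,"gripper":4.8},{"x":0,"y":0,"z":2.05,"spin":0,"gripper":4.8},{"x":0,"y":0,"z":2.05,"spin":0,"gripper":4.8}]}' 50; python3 d.py 463.2,-79.5,28,0
```

```text
t: 28.65
position: [0.4641, -0.0794, 0.0279]
orientation: [-3.141, 0.001, -0.001]
force: [-7.5, 1.5, 9.8]
finger_gap: 0.637
grasp_force: 55.7
t 28.65 pos [464.1 -79.4  27.9] yaw -0.04 gap 0.637 grip 55.71379420347512 j7 -1.1093799250280796 F [-7.5  1.5  9.8]
x -0.09 y 0.01 z -0.01 spin -0.0
```

Contact at the expected height (23 + 5 mm). Release, rise, and retreat clear of the tables' views.

```bash
python3 -m crank '{"deltas":[{"x":0,"y":0,"z":0,"spin":0,"gripper":5.7},{"x":0,"y":0,"z":0,"spin":0,"gripper":6.2},{"x":0,"y":0,"z":0,"spin":0,"gripper":6.6},{"x":0,"y":0,"z":-0.5,"spin":0,"gripper":7.2},{"x":0,"y":0,"z":-1.5,"spin":0,"gripper":8.5},{"x":0,"y":0,"z":-3.5,"spin":0,"gripper":8.5},{"x":0,"y":0,"z":-6.5,"spin":0,"gripper":8.5},{"x":0,"y":0,"z":-9.5,"spin":0,"gripper":8.5},{"x":0,"y":0,"z":-13,"spin":0,"gripper":8.5},{"x":0,"y":0,"z":-15,"spin":0,"gripper":8.5}]}' 40; python3 -m crank '{"deltas":[{"x":0,"y":2,"z":0,"spin":0,"gripper":8.5},{"x":0,"y":6,"z":0,"spin":0,"gripper":8.5},{"x":0,"y":10,"z":0,"spin":0,"gripper":8.5},{"x":0,"y":14,"z":0,"spin":0,"gripper":8.5},{"x":0,"y":18,"z":0,"spin":0,"gripper":8.5},{"x":0,"y":22,"z":0,"spin":0,"gripper":8.5},{"x":0,"y":26,"z":0,"spin":0,"gripper":8.5},{"x":0,"y":30,"z":0,"spin":0,"gripper":8.5},{"x":0,"y":33,"z":0,"spin":0,"gripper":8.5},{"x":0,"y":34,"z":0,"spin":0,"gripper":8.5},{"x":0,"y":34,"z":0,"spin":0,"gripper":8.5}]}' 40
python3 - <<'E'
from h import *
a=cams.snapshot('side');t=cams.snapshot('top')
a=cv2.resize(a[100:290,165:330,::-1],None,fx=2.3,fy=2.3,interpolation=cv2.INTER_CUBIC)
b=cv2.resize(t[140:310,185:345,::-1],(398,437),interpolation=cv2.INTER_CUBIC)
cv2.imwrite('pics/f.png',np.hstack([a,b]))
E
```

```text
t: 29.65
position: [0.4651, -0.0802, 0.1804]
orientation: [-3.141, -0.003, -0.002]
force: [0.4, 0.1, 0.8]
finger_gap: 0.996
grasp_force: 0.0
t: 30.75
position: [0.4631, -0.421, 0.1779]
orientation: [3.14, 0.001, -0.003]
force: [0.1, 0.5, 0.6]
finger_gap: 0.998
grasp_force: 0.0
```

View pics/f.png

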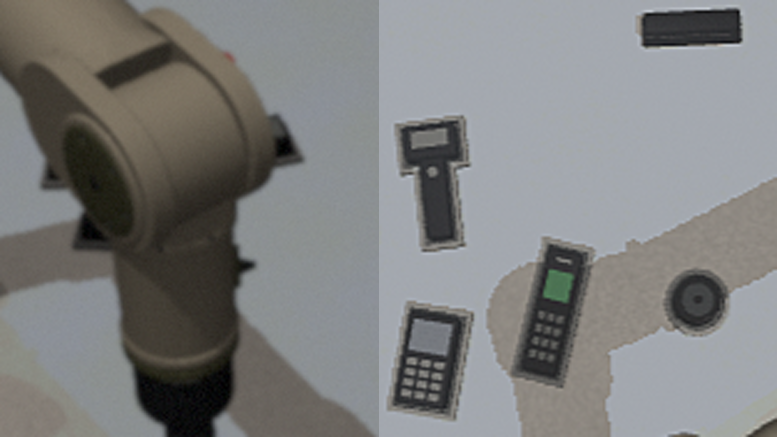

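Run:
```python
from h import *
t=cams.snapshot('top');o=[]
D={'phone':(453.8,93.3,-13.9),'terminal':(398.8,240,-10.2),'scanner':(606.1,236.3,6.8),'puck':(462.9,-79.2,0)}
for k,(x,y,a) in D.items():
    c=proj('top',[x/1e3,y/1e3,.02])[0].astype(int);h=30;box=(c[0]-h,c[1]-h,c[0]+h,c[1]+h);S=6
    i=cv2.resize(t[box[1]:box[3],box[0]:box[2],::-1],None,fx=S,fy=S,interpolation=cv2.INTER_CUBIC)
    i=cv2.convertScaleAbs(i,alpha=1.5)
    for kk,dz,col in((k,.005,(0,255,255)),(k+'_dock',0,(255,100,0))):
        m=sil('top',kk,x/1e3,y/1e3,np.radians(a),box,S,dz)
        cs,_=cv2.findContours((m>127).astype(np.uint8),0,2);cv2.drawContours(i,cs,-1,col,1)
    o.append(i[60:300,0:360])
cv2.imwrite('pics/ov.png',np.vstack([np.hstack(o[:2]),np.hstack(o[2:])]))
```

```text
(no output)
```

View pics/ov.png

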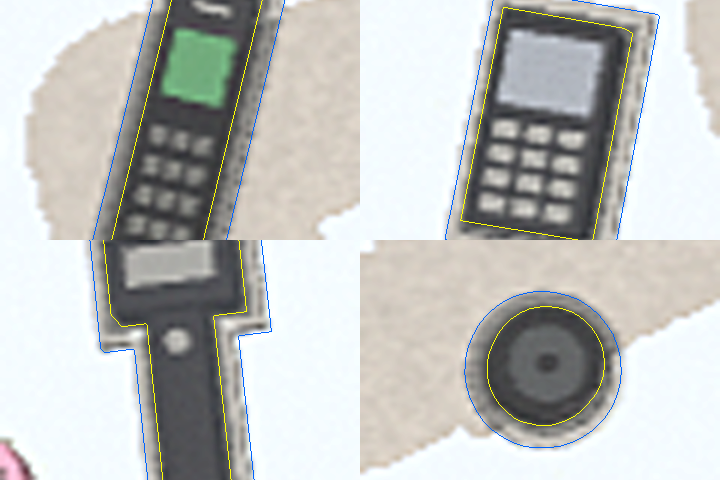

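```bash
python3 -c "
from cell import finish_job
print(finish_job())"
```

```text
the job is handed in; nothing more can be done
None
```

I set the phone, terminal, scanner and puck down in that order, each inside its own dock. In the last top picture each lies within about 2 mm of its seated outline. The robot didn't touch the label roll or stapler, and I handed the job in at about 31 s.

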